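# Raise the infeed gate and push the instrument tray home

### The arm

A 7-joint arm with a two-finger parallel gripper is mounted at the origin on the work surface. World frame = base frame: x ahead of the robot, y to its left, z up, the work surface at z = 0. Lengths are in m, angles in rad, forces in N, time in s.
With the tool pointing down it reaches from about 0.35 to 0.9 m from the base axis. Payload 8.1 kg.
Tool frame: the origin (TCP) lies midway between the tips of the shut fingers; the grasp point (between the pads) lies arm.grasp_offset behind it (arm.grasp_offset is the distance from the TCP to the grasp point, in m); z points along the fingers, y is the line along which they close (so a half turn about z gives the same grasp; the last joint's range is limited). The gripper opens to 92 mm and grips with 3 to 60 N. Pads are 19 mm wide; open, the fingers measure 130 mm over their backs; the gripper's body (75 mm by 190 mm) begins 47 mm behind the grasp point.
Start: joints at [1.099, 0.434, 0.025, 1.573, -0.012, 1.134, -0.075], TCP at [0.225, -0.583, 0.227] pointing down, gripper open.
Joint ranges: [-2.62, 2.62], [-0.44, 2.09], [-1.27, 1.32], [0.08, 2.57], [-1.32, 4.46], [0.12, 2], [-2.74, 2.74]. Speed limits (rad/s): [2.22, 2.22, 3.01, 3.01, 3.14, 3.14, 3.14].

### API

Orientations are given as a rotation vector (axis times angle).
In Python, from cell import observe, imaging, arm gives the robot as it stands.
- The arm moves only by the tool apply_moves, never from a script. Its argument "commands" is a list of rows, each a list of 5 numbers: the opening in per cent of the stroke, from 0 (shut) to 100 (fully open), then the shift along the world's x, y, z in units of 0.06 m (1.0 is 0.06 m), then the turn about the world's z in units of 0.5 rad (1.0 is 0.5 rad). A call has 1 to 12 rows; each row shifts and turns the commanded pose from where the row before left it; what a row does not reach is not made up. A row lasts 1/8 s, in which the tool goes at most 62.5 mm and 10.7 degrees, less where a joint would pass 70% of its speed; a pose out of reach is approached as far as the arm can. A call with a number of a shift or a turn outside -1 to 1 is refused whole. A call with a gripper value outside its range is refused whole. The fingers move at their own pace and stop on an object; "newtons" is the grip in N (left out, the last holds). Time passes only in rows, so rows that do not move let the fingers close. It gives the time, the measured TCP pose, the force, the opening and the grip force at its end, in the units of the state.
- observe(): the state, without advancing time (a new reading comes with each control period).
- imaging.get_image(name): name is "side" or "top"; returns (picture, depth): 384x512x3 uint8, red, green, blue; 384x512 float32, m along the optical axis (not along the pixel's ray), 0 where there is no reading.
- imaging.camera_params(name): a dict with "camera_matrix" (3x3 intrinsics, pixels), "origin" and "rotation" of the camera in the world. Camera axes: x right, y up, looking along -z (the intrinsics and any distortion apply to the point x, -y, -z); pixel columns grow to the right and rows downward; lengths in m; the calibration is good to about 2 mm. A picture is of the moment at which its call begins. camera_params takes no time and is no camera call.
- arm.sign_off(): hands the job in; it is judged then, once.
The state is a dict: "clock": time; "joints": joint angles; "dq": joint speeds; "joint_efforts": joint torques, N m; "position": TCP position; "ee_rot": TCP orientation; "force": force on the tool from outside, world axes, zero at the start; "ft_torque": the same for the moment, N m; "width": opening from 0.0 (shut) to 1.0 (fully open); "gripper_force": force on a finger pad.
Only numpy, scipy, OpenCV 4.12 (cv2) and the standard library are available. Lean on these libraries where they do the work, as an engineer would, in place of code of your own. Each camera call takes 0.05 s, during which the arm holds its last target. There are 200 camera calls.

### The job

With the fingertips, push the counterweighted gate arm that bars the blue roller bed upwards past its balance point, so that it stays raised by itself. Then push the instrument tray along the rollers, through the open gate, until its front rests against the end stop. Do not grip, lift or tip the tray, leave the other things on the table where they stand, and finish with the hand clear of everything.

Things in the scene. Friction and masses are not known exactly. Their poses are not given: they have to be found in the camera images.
- bed: Fixed roller bed, 300 long (its x, the tray's way, away from the robot), 150 wide (y, leftwards); origin: centre of underside, on the table, z up; yaw varies. Tops of the blue rollers 40 above the table; they do not turn: the tray slides with ordinary friction and stays where left. Side rails at y = +-65 to 75 rise to 52. Free table right of y = -75.
- stop_face (a point): Point on the near face of the end stop, mid-lane: bed x 145, y 0, z 52; axes as the bed's. The stop is a steel plate across the lane's far end, 10 thick, its top 65 above the table.
- hinge (a point): The gate's hinge axis, parallel to the bed's x, at bed x 50, y 130, z 125 (axes as the bed's), between two upright cheeks (bed y 112 to 148, up to 145 high, pin x 20 to 80) left of the lane. A dark disc weight, 64 diameter, part of the gate, stands over it, up to 104 above the axis, and swings to the left as the gate rises.
- gate (a joint): Gate angle, rad: 0 = lowered, boom level (the start); grows as the free end rises, in the plane bed x = 50; 1.75 = upper stop, boom 10 degrees past upright. Below about 0.65 (balance point) gravity lowers it, beyond that it sinks on to the upper stop by itself. Damped.
- push_point (a point): Centre of the black rubber sleeve (20 x 20, 80 long) near the boom's free end, 300 from the hinge; turns with the boom. The boom, a 16 x 16 bar 340 long, runs from the hinge to the right (bed -y) at 125 high (centre line). Free table 115 below the sleeve: fingertips fit under. A 4 mm plate hanging 64 below the boom's centre line, 70 to 190 from the hinge, bars the tray.
- tray_center (a point): Centre (half-way up) of the loose open steel instrument tray on the rollers: 130 along the lane, 110 wide, 42 high, wall 3, about 0.45 kg, axes as the bed's within a few degrees. Its underside is 40 and its rim 82 above the table. Against the end stop its centre is at bed x = +80.
- jar_center (a point): Bystander: clear lidded jar, 52 diameter, 75 high; its centre.
- tape_center (a point): Bystander: roll of paper tape lying flat, 84 diameter, 24 high; its centre.
- pot_center (a point): Bystander: steel pot, 66 diameter, 60 high; its centre.
Things that resemble listed ones, but are neither listed nor needed, are in the scene too. What is shaped like the part that bears tray_center but pink or turquoise is not meant.

How it is judged:
By the outcome, as a careful person would: the job done as asked, in the order asked, and still so for the second after the job is handed in, with the robot touching nothing.
It also fails if it takes over 54 s, if anything falls off the work surface, if the arm or the gripper's body presses on something with over 40 N, if the wrist force passes 120 N, or if a joint passes its speed limit or range.

## Working session

There is one attempt and no reset: what is moved stays moved. The work goes in short steps, Python scripts to look and compute and a tool call to move; the robot and the scene stay as the last step left them, time stands still between calls to the robot, and variables do not carry over. Pictures are saved under pics/ and viewed, at most 10 in all, crops included, and the job is handed in when it is done.

Besides the shell and the picture viewer there is one more tool, called after ">>>" as name([rows], argument=value, ...), one row to a line, values as JSON. apply_moves: Moves the arm, as the interface text tells. Its arguments: {"type":"object","properties":{"commands":{"type":"array"},"newtons":{"type":"number"}},"required":["commands"]}

```bash
mkdir -p pics; ls; cat > h.py <<'E'
import numpy as np,cv2
from cell import observe, imaging, arm
def pts(name,depth):
    p=imaging.camera_params(name);K=np.array(p["camera_matrix"]);R=np.array(p["rotation"]);o=np.array(p["origin"])
    v,u=np.mgrid[0:depth.shape[0],0:depth.shape[1]]
    x=(u-K[0,2])/K[0,0]*depth;y=(v-K[1,2])/K[1,1]*depth
    P=np.stack([x,-y,-depth],-1)@R.T+o
    P[depth==0]=np.nan
    return P
E
python3 - <<'E'
from h import *
for n in("side","top"):
    im,d=imaging.get_image(n);np.savez(f"pics/{n}0.npz",im=im,d=d)
    cv2.imwrite(f"pics/{n}0.png",cv2.resize(im[:,:,::-1],(800,600)))
    print(imaging.camera_params(n), (d==0).mean())
print(observe())
E
```

```text
pics
{'camera_matrix': array([[415.32097068,   0.        , 252.20718934],
       [  0.        , 415.32097068, 188.43259297],
       [  0.        ,   0.        ,   1.        ]]), 'origin': array([ 0.3545336 , -0.6727108 ,  0.95716598]), 'rotation': array([ 0.66843324, -0.0995637 , -0.3124725 ])} 0.004267374674479167
{'camera_matrix': array([[416.38150707,   0.        , 259.8820436 ],
       [  0.        , 416.38150707, 194.8523224 ],
       [  0.        ,   0.        ,   1.        ]]), 'origin': array([0.39264013, 0.00318223, 1.26742815]), 'rotation': array([ 0.12059192, -0.12609556, -1.55517397])} 0.003814697265625
{'clock': 0.1, 'joints': array([ 1.09939955,  0.43512954,  0.02497278,  1.57399272, -0.01160344,
        1.13398799, -0.07513132]), 'dq': array([-2.53834886e-04, -1.50480613e-03,  1.16542344e-04, -3.42394780e-03,
       -9.77218334e-05,  8.33445677e-04, -3.46139506e-04]), 'joint_efforts': array([ 3.19435312e-03, -6.69134831e+01,  9.88081768e-01, -3.15147614e+01,
       -6.03744364e-02,  3.73524881e-02,  5.97681469e-05]), 'position': array([ 0.2250999 , -0.58257683,  0.22604337]), 'ee_rot': array([-3.08706221e+00, -5.75628483e-01,  5.81229601e-04]), 'force': array([-0.39521477,  1.07464138,  0.52736709]), 'ft_torque': array([-0.01129288,  0.04941727, -0.02038117]), 'gripper_force': 0.0, 'width': 0.9979839948770164}
```

View pics/top0.png

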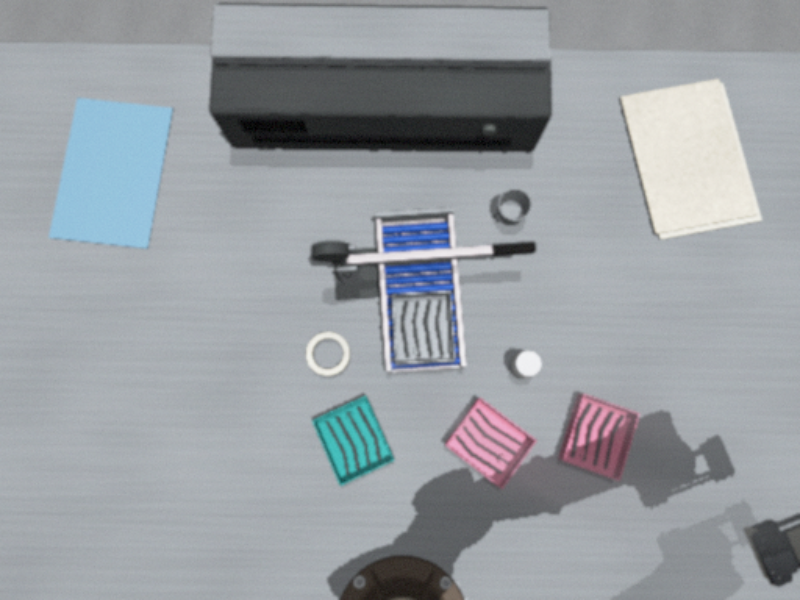

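View pics/side0.png

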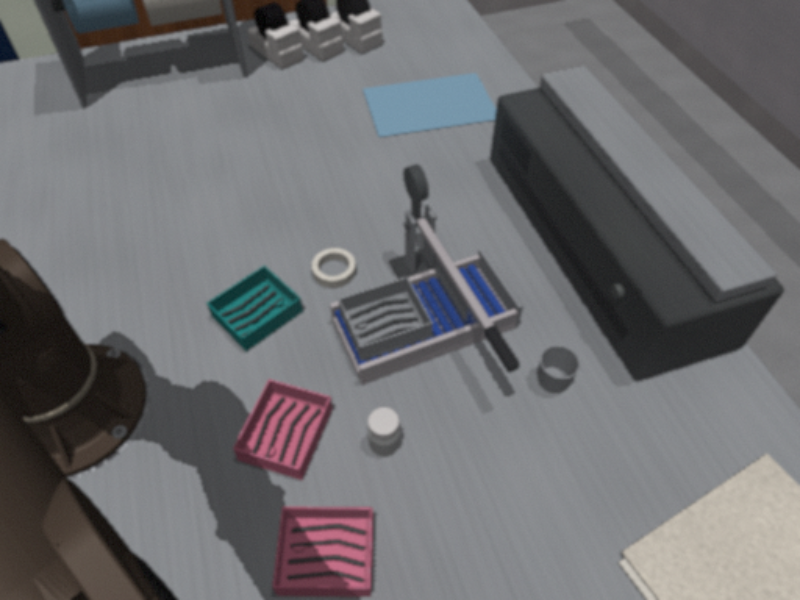

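The top view shows the blue bed, with its grey tray at (420,330), the boom across it, and the black sleeve at (515,248). The jar is at (527,363), the pot at (512,207) and the tape at (328,354). The tray candidates are grey at (420,330), turquoise at (353,440) and pink at (490,440) and (600,435). The grey one fits because it is steel and stands on the rollers.

```bash
sed -i 's/R=np.array(p\["rotation"\])/R=cv2.Rodrigues(np.array(p["rotation"]))[0]/' h.py
python3 - <<'E'
from h import *
z=np.load("pics/top0.npz");im,d=z["im"],z["d"];P=pts("top",d)
hsv=cv2.cvtColor(im,cv2.COLOR_RGB2HSV);s=.64
def box(n,m):
    q=P[m]; q=q[~np.isnan(q[:,0])]
    r=cv2.minAreaRect((q[:,:2]*1000).astype(np.float32)); print(n,len(q),"rect",np.round(r[0],1),np.round(r[1],1),round(r[2],1),"z",np.round(np.percentile(q[:,2],[5,50,95]),3),"mean",np.round(q.mean(0),3))
def roi(u0,v0,u1,v1):
    m=np.zeros(d.shape,bool);m[int(v0*s):int(v1*s),int(u0*s):int(u1*s)]=1;return m
Z=P[:,:,2]
print("table",np.nanmedian(Z[roi(560,300,700,360)]))
box("blue",roi(360,200,480,380)&(hsv[...,0]>105)&(hsv[...,0]<130)&(hsv[...,1]>150))
box("bedrails",roi(360,200,480,380)&(Z>.03)&(Z<.09))
box("tray",roi(382,280,460,375)&(Z>.068)&(Z<.095))
box("rails",roi(360,200,480,380)&(Z>.044)&(Z<.062))
box("sleeve",roi(494,230,545,265)&(Z>.1)&(im.max(2)<70))
box("boom",roi(345,235,545,270)&(Z>.11)&(Z<.15))
box("jar",roi(500,340,550,385)&(Z>.05))
box("pot",roi(485,185,535,230)&(Z>.05)&(Z<.08))
box("tape",roi(300,330,355,380)&(Z>.015)&(Z<.035))
box("disc",roi(300,230,350,275)&(Z>.16))
box("farbox",roi(210,60,550,150)&(Z>.05))
cv2.imwrite("pics/crop.png",cv2.resize(im[120:250,190:360,::-1],None,fx=4,fy=4,interpolation=cv2.INTER_CUBIC))
E
```

```text
table 0.0012930588740729387
blue 862 rect [609.9 -26.3] [275.5 123.8] 5.0 z [0.036 0.04  0.045] mean [ 0.675 -0.021  0.04 ]
bedrails 4451 rect [617.1  -5.1] [305.5 188. ] 4.7 z [0.036 0.044 0.078] mean [ 0.61  -0.025  0.048]
tray 236 rect [541.6 -30. ] [131.  110.4] 3.7 z [0.07  0.083 0.087] mean [ 0.546 -0.033  0.081]
rails 1842 rect [618.8 -24. ] [305.2 150.5] 4.8 z [0.044 0.051 0.058] mean [ 0.582 -0.027  0.05 ]
sleeve 162 rect [ 677.6 -190.1] [16.6 71.5] 5.7 z [0.129 0.136 0.139] mean [ 0.676 -0.189  0.135]
boom 875 rect [663.5 -58. ] [ 49.7 341.6] 1.2 z [0.125 0.134 0.139] mean [ 0.667 -0.056  0.134]
jar 231 rect [ 478.  -222.1] [46.5 45.3] 21.9 z [0.053 0.076 0.08 ] mean [ 0.477 -0.221  0.074]
pot 112 rect [ 784. -205.] [64.2 62.3] 43.3 z [0.051 0.059 0.065] mean [ 0.789 -0.206  0.059]
tape 316 rect [495.4 150. ] [83.  81.4] 16.8 z [0.021 0.025 0.029] mean [0.495 0.15  0.025]
disc 293 rect [651.9 131.6] [22.8 62.5] 4.7 z [0.182 0.222 0.231] mean [0.649 0.13  0.216]
farbox 11462 rect [957.1  53.7] [119.4 616.4] 0.4 z [0.079 0.17  0.186] mean [0.945 0.05  0.154]
```

View pics/crop.png

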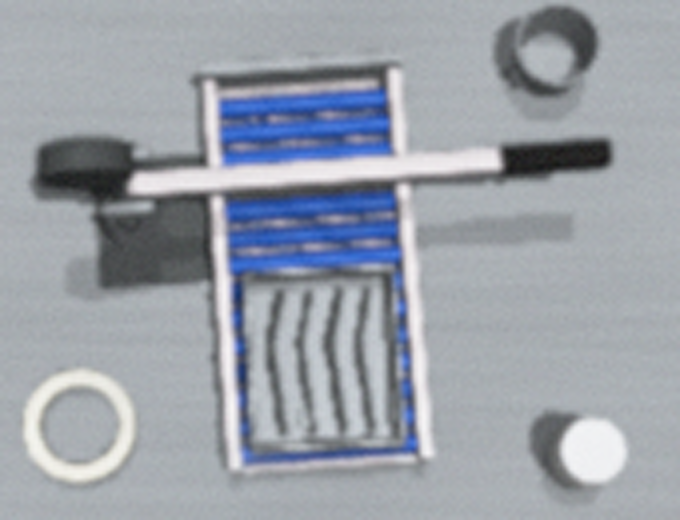

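>>> apply_moves([
  [100, 0.63, 0.53, 0, 0.215],
  [100, 0.63, 0.53, 0, 0.215],
  [100, 0.63, 0.53, 0, 0.215],
  [100, 0.63, 0.53, 0, 0.215],
  [100, 0.63, 0.53, 0, 0.215],
  [100, 0.63, 0.53, 0, 0.215],
  [100, 0.63, 0.53, 0, 0.215],
  [100, 0.63, 0.53, 0, 0.215],
  [100, 0.63, 0.53, 0, 0.215],
  [100, 0.63, 0.53, 0, 0.215],
  [100, 0.63, 0.53, 0, 0.215],
  [100, 0, 0, 0, 0.2],
])

```text
clock: 1.6
position: [0.6437, -0.2278, 0.2258]
ee_rot: [-2.117, -2.318, -0.004]
force: [-0.7, -0.6, 0.0]
width: 1.003
gripper_force: 0.0
```

```bash
python3 - <<'E'
from h import *
s=observe();print(arm.grasp_offset,s["clock"],s["position"],cv2.Rodrigues(s["ee_rot"])[0].round(3))
for n in("top","side"):
    im,d=imaging.get_image(n)
    if n=="side": cv2.imwrite("pics/s1.png",cv2.resize(im[80:280,200:400,::-1],(600,600)))
E
```

```text
0.0188 1.6 [ 0.64372195 -0.22778524  0.22582653] [[-0.09   0.996  0.   ]
 [ 0.996  0.09   0.003]
 [ 0.003  0.001 -1.   ]]
```

View pics/s1.png

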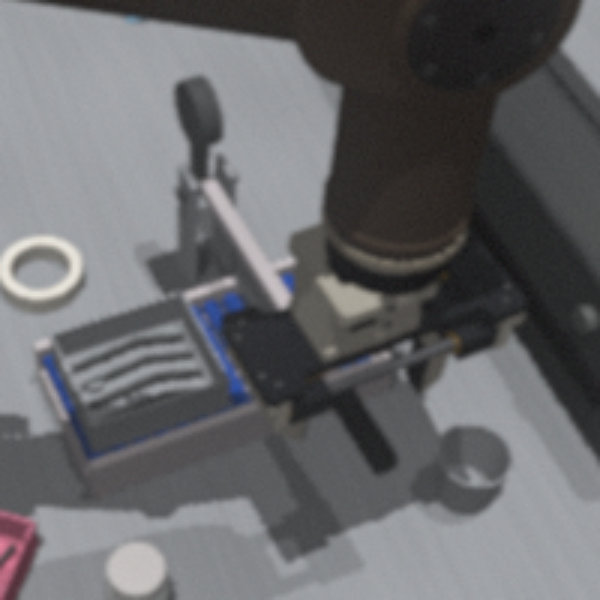

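The view shows the open gripper over the sleeve, which is visible at (365,435) between the fingers. Next I shift into line and lower with the fingers on either side of it.

>>> apply_moves([
  [100, 0.6, 0.4, 0, 0],
  [100, 0, 0, 0, 0],
  [100, 0, 0, -0.6, 0],
  [100, 0, 0, -0.6, 0],
  [100, 0, 0, -0.7, 0],
  [100, 0, 0, 0, 0],
])

```text
clock: 2.45
position: [0.6737, -0.2103, 0.1093]
ee_rot: [-2.13, -2.302, 0.007]
force: [-0.4, 0.2, -0.4]
width: 1.0
gripper_force: 0.0
```

>>> apply_moves([
  [0, 0, 0, 0, 0],
  [0, 0, 0, 0, 0],
  [0, 0, 0, 0, 0],
  [0, 0, 0, 0, 0],
  [0, 0, 0, 0, 0],
], newtons=15)

```text
clock: 3.08
position: [0.6772, -0.2092, 0.113]
ee_rot: [2.13, 2.309, 0.0]
force: [0.5, 0.0, -0.3]
width: 0.504
gripper_force: 0.0
```

>>> apply_moves([
  [0, 0, 0, 0, 0],
  [0, 0, 0, 0, 0],
  [0, 0, 0, 0, 0],
  [0, 0, 0, 0, 0],
  [0, 0, 0, 0, 0],
])

```text
clock: 3.7
position: [0.6802, -0.2089, 0.1139]
ee_rot: [2.127, 2.306, 0.007]
force: [9.4, 0.2, -0.5]
width: 0.218
gripper_force: 15.0
```

>>> apply_moves([
  [0, 0.05, 0.007, 0.265, 0],
  [0, 0, 0.02, 0.265, 0],
  [0, 0, 0.033, 0.265, 0],
  [0, 0, 0.047, 0.265, 0],
  [0, 0, 0, 0, 0],
])

```text
clock: 4.32
position: [0.6796, -0.2021, 0.1781]
ee_rot: [-2.13, -2.309, 0.0]
force: [-2.4, 1.8, -1.1]
width: 0.214
gripper_force: 15.0
```

```bash
python3 - <<'E'
from h import *
im,d=imaging.get_image("side")
cv2.imwrite("pics/s2.png",cv2.resize(im[60:280,180:420,::-1],(720,660))[:600])
E
```

```text
(no output)
```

View pics/s2.png

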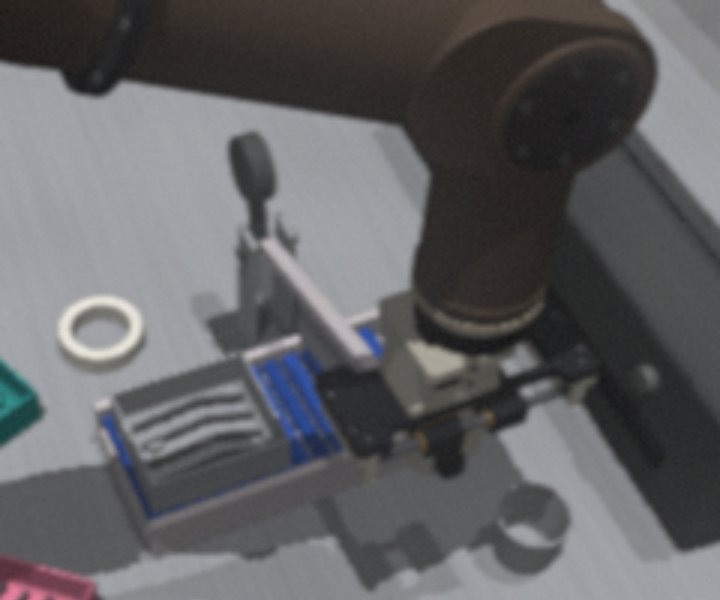

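The boom rises with the pads, at about 0.2 rad now, so I'm continuing along the arc.

>>> apply_moves([
  [0, -0.005, 0.059, 0.26, 0],
  [0, -0.006, 0.072, 0.257, 0],
  [0, -0.007, 0.085, 0.253, 0],
  [0, -0.008, 0.097, 0.248, 0],
  [0, -0.009, 0.11, 0.243, 0],
  [0, -0.01, 0.121, 0.237, 0],
  [0, -0.011, 0.133, 0.231, 0],
  [0, -0.012, 0.144, 0.224, 0],
  [0, 0, 0, 0, 0],
])

```text
clock: 5.5
position: [0.6755, -0.1523, 0.2953]
ee_rot: [-2.129, -2.31, 0.0]
force: [-5.1, 1.4, -1.3]
width: 0.22
gripper_force: 15.0
```

>>> apply_moves([
  [0, -0.013, 0.156, 0.216, 0],
  [0, -0.014, 0.167, 0.208, 0],
  [0, -0.015, 0.177, 0.2, 0],
  [0, -0.016, 0.187, 0.19, 0],
  [0, -0.016, 0.196, 0.181, 0],
  [0, -0.017, 0.205, 0.171, 0],
  [0, -0.018, 0.213, 0.16, 0],
  [0, -0.018, 0.22, 0.15, 0],
  [0, 0, 0, 0, 0],
])

```text
clock: 6.62
position: [0.6678, -0.0597, 0.3841]
ee_rot: [-2.127, -2.312, -0.002]
force: [-5.5, 2.4, -2.7]
width: 0.218
gripper_force: 15.0
```

```bash
python3 - <<'E'
from h import *
im,d=imaging.get_image("side")
cv2.imwrite("pics/s3.png",cv2.resize(im[0:260,150:450,::-1],(690,598)))
E
```

```text
(no output)
```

View pics/s3.png

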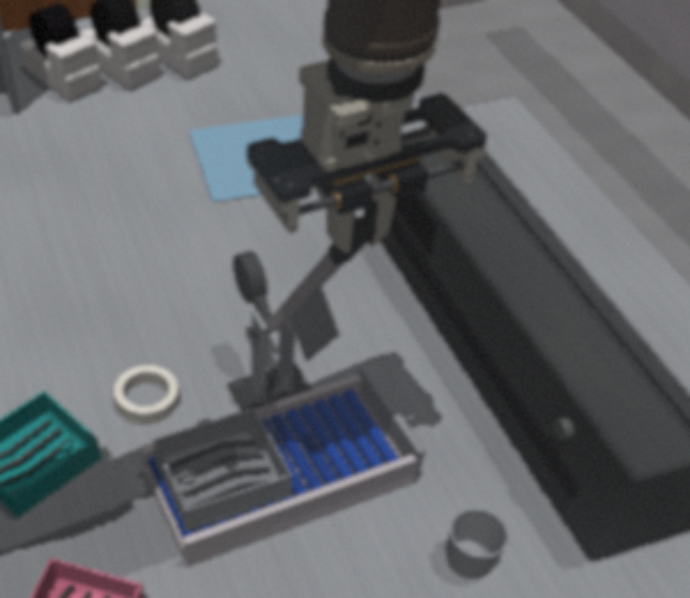

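>>> apply_moves([
  [100, 0, 0, 0, 0],
  [100, 0, 0, 0, 0],
  [100, 0, -0.1, -0.05, 0],
  [100, 0.02, -0.3, -0.15, 0],
  [100, 0.03, -0.5, -0.2, 0],
  [100, 0.05, -0.8, -0.2, 0],
  [100, 0.05, -0.8, 0, 0],
  [100, 0.05, -0.8, 0, 0],
])

```text
clock: 7.68
position: [0.6797, -0.2638, 0.345]
ee_rot: [-2.132, -2.307, 0.002]
force: [1.5, 0.2, -0.3]
width: 0.992
gripper_force: 0.0
```

```bash
python3 - <<'E'
from h import *
im,d=imaging.get_image("side");print(observe()["position"],observe()["width"])
cv2.imwrite("pics/s4.png",cv2.resize(im[0:260,150:450,::-1],(690,598)))
E
```

```text
[ 0.67821364 -0.27315746  0.34408018] 0.9988228402331265
```

View pics/s4.png

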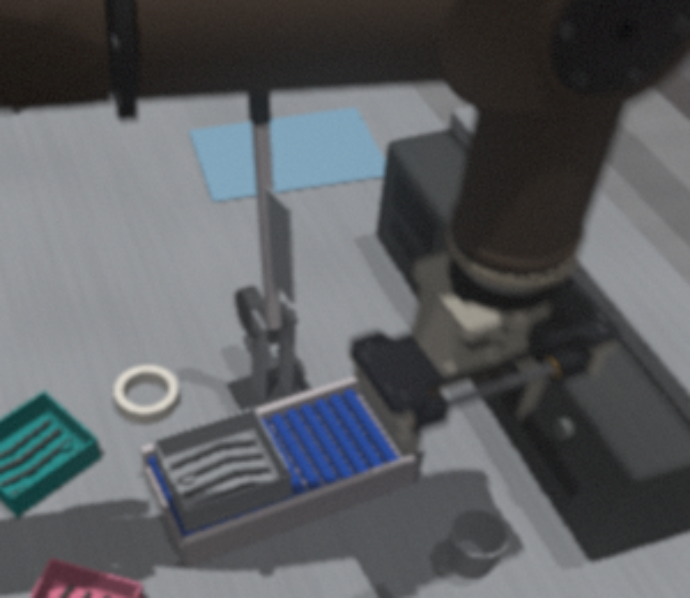

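The gate stands upright on its upper stop: the boom runs from (262,100) to (270,320), and the tray hasn't moved. Now I bring the hand round behind the tray.

>>> apply_moves([
  [40, -0.44, 0.4, -0.18, -0.348],
  [40, -0.44, 0.4, -0.18, -0.348],
  [40, -0.44, 0.4, -0.18, -0.348],
  [40, -0.44, 0.4, -0.18, -0.348],
  [40, -0.44, 0.4, -0.18, -0.348],
  [40, -0.44, 0.4, -0.18, -0.348],
  [40, -0.44, 0.4, -0.18, -0.348],
  [40, -0.44, 0.4, -0.18, -0.348],
  [40, -0.44, 0.4, -0.18, -0.348],
  [40, 0, 0, 0, 0],
  [40, 0, 0, 0, 0],
])

```text
clock: 9.1
position: [0.4434, -0.0454, 0.249]
ee_rot: [3.138, 0.135, 0.001]
force: [0.4, -0.6, 0.9]
width: 0.4
gripper_force: 0.0
```

```bash
python3 - <<'E'
from h import *
s=observe();R=cv2.Rodrigues(s["ee_rot"])[0];print(s["position"],s["joints"].round(2),np.degrees(np.arctan2(R[1,1],R[0,1])))
c=np.array([.6185,-.024]);a=np.radians(4.8);print(((s["position"][:2]-c)@np.array([[np.cos(a),-np.sin(a)],[np.sin(a),np.cos(a)]])))
E
```

```text
[ 0.44335413 -0.04541277  0.24903527] [ 0.17  0.13 -0.21  1.94  0.03  1.07 -1.54] -85.06896720497096
[-0.17632339 -0.00668184]
```

>>> apply_moves([
  [40, -0.15, -0.15, -0.8, 0],
  [40, 0, 0, -0.8, 0],
  [40, 0, 0, -0.8, 0],
  [40, 0, 0, -0.5, 0],
  [40, 0, 0, -0.28, 0],
  [40, 0, 0, 0, 0],
])

```text
clock: 9.85
position: [0.4338, -0.0543, 0.057]
ee_rot: [3.139, 0.134, -0.003]
force: [1.0, 0.7, -0.6]
width: 0.402
gripper_force: 0.0
```

```bash
python3 - <<'E'
from h import *
im,d=imaging.get_image("side")
cv2.imwrite("pics/s5.png",cv2.resize(im[60:290,130:400,::-1],(690,588)))
E
```

```text
(no output)
```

View pics/s5.png

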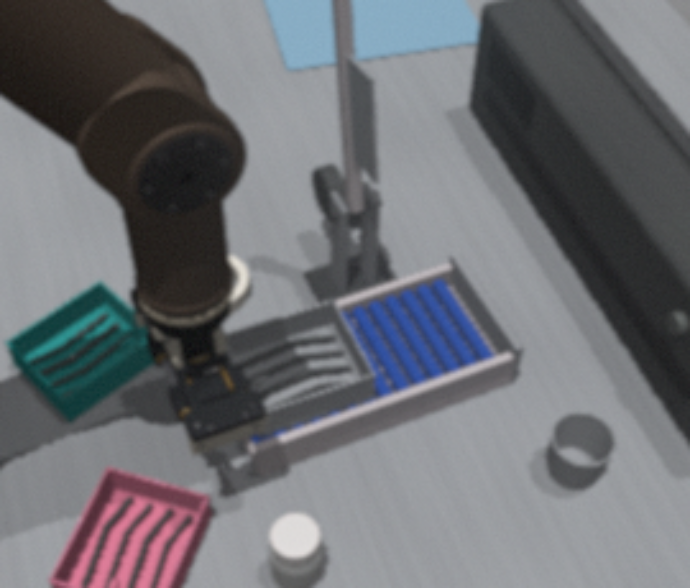

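The hand is behind the tray with clear space around the fingers, seen at (230,470). Pushing now along the bed's x.

>>> apply_moves([
  [40, 0.25, 0.021, 0, 0],
  [40, 0.25, 0.021, 0, 0],
  [40, 0.2, 0.017, 0, 0],
  [40, 0.2, 0.017, 0, 0],
  [40, 0.2, 0.017, 0, 0],
  [40, 0.2, 0.017, 0, 0],
  [40, 0.2, 0.017, 0, 0],
  [40, 0.2, 0.017, 0, 0],
  [40, 0.2, 0.017, 0, 0],
  [40, 0.2, 0.017, 0, 0],
  [40, 0, 0, 0, 0],
])

```text
clock: 11.28
position: [0.5616, -0.0423, 0.0582]
ee_rot: [-3.139, -0.134, -0.003]
force: [0.5, 0.0, 0.5]
width: 0.403
gripper_force: 0.0
```

```bash
cat > m.py <<'E'
from h import *
s=observe();c=np.array([.6185,-.024]);a=np.radians(4.8);B=np.array([[np.cos(a),-np.sin(a)],[np.sin(a),np.cos(a)]])
print("tcp bed",(s["position"][:2]-c)@B,s["force"])
im,d=imaging.get_image("side");P=pts("side",d);Q=P.copy();Q[...,:2]=(P[...,:2]-c)@B
m=(abs(Q[...,1])<.06)&(Q[...,2]>.074)&(Q[...,2]<.09)&(Q[...,0]>-.16)&(Q[...,0]<.142)
q=Q[m];print("rim n",m.sum(),"x pct",np.percentile(q[:,0],[1,50,99]),"y",np.percentile(q[:,1],[1,99]))
r=q[q[:,0]>np.percentile(q[:,0],99)-.008]
for y in(-.04,-.02,0,.02,.04):
    k=q[abs(q[:,1]-y)<.01]; print(y,np.percentile(k[:,0],97) if len(k) else None)
cv2.imwrite("pics/m%.0f.png"%(s["clock"]*100),cv2.resize(im[60:290,130:400,::-1],(690,588)))
E
python3 m.py;ls pics
```

```text
tcp bed [-0.05825853 -0.01346035] [0.49372449 0.01152816 0.54530753]
rim n 176 x pct [0.00874727 0.06430993 0.08503718] y [-0.05850238  0.05252509]
-0.04 0.08529792941582486
-0.02 0.08441303158791624
0 0.08469729227983225
0.02 0.0839238299097449
0.04 0.08266473507455903
crop.png
m1128.png
s1.png
s2.png
s3.png
s4.png
s5.png
side0.npz
side0.png
top0.npz
top0.png
```

>>> apply_moves([
  [40, 0.2, 0.017, 0, 0],
  [40, 0.2, 0.017, 0, 0],
  [40, 0.2, 0.017, 0, 0],
  [40, 0.2, 0.017, 0, 0],
  [40, 0.07, 0.006, 0, 0],
  [40, 0.07, 0.006, 0, 0],
  [40, 0, 0, 0, 0],
])

```text
clock: 12.2
position: [0.6168, -0.0377, 0.0582]
ee_rot: [-3.139, -0.134, -0.002]
force: [0.2, -0.2, -0.3]
width: 0.404
gripper_force: 0.0
```

>>> apply_moves([
  [40, 0.04, 0.003, 0, 0],
  [40, 0.04, 0.003, 0, 0],
])

```text
clock: 12.45
position: [0.6198, -0.0376, 0.058]
ee_rot: [3.139, 0.134, -0.004]
force: [-10.2, 0.1, 7.2]
width: 0.397
gripper_force: 4.7
```

>>> apply_moves([
  [40, 0.03, 0.003, 0, 0],
  [40, 0, 0, 0, 0],
])

```text
clock: 12.7
position: [0.6198, -0.0376, 0.0577]
ee_rot: [3.138, 0.133, -0.009]
force: [-11.4, -0.5, 8.0]
width: 0.401
gripper_force: 6.4
```

```bash
python3 m.py;ls pics|grep ^m
```

```text
tcp bed [ 0.00012822 -0.01365307] [-11.38410065  -0.51440125   8.03726104]
rim n 162 x pct [-0.01012635  0.12705172  0.14159221] y [-0.05818111  0.05336538]
-0.04 0.14105428331634703
-0.02 0.1413986923370913
0 0.14077537822188482
0.02 0.1416529087347756
0.04 0.1398982950327185
m1128.png
m1270.png
```

View pics/m1270.png

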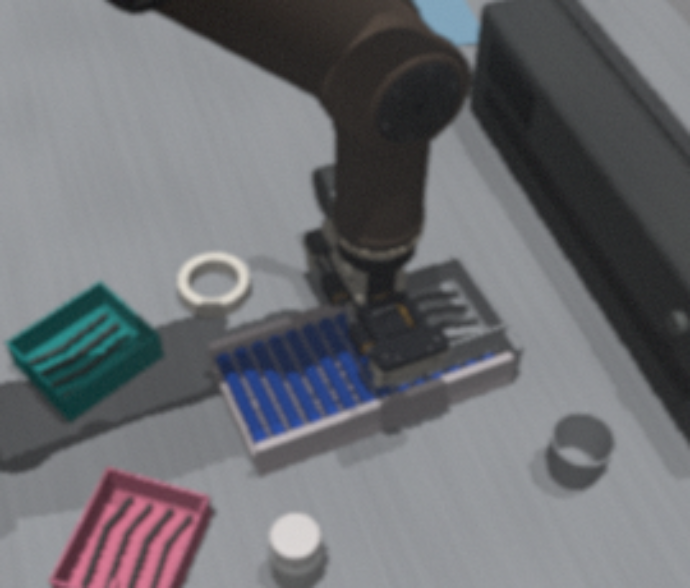

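The tray's front looks to be against the stop and the tray is square in the lane. I'll retreat straight back, then up, and verify.

>>> apply_moves([
  [40, -0.3, -0.025, 0, 0],
  [40, -0.6, -0.05, 0, 0],
  [40, -0.6, -0.05, 0, 0],
  [40, -0.6, -0.05, 0.5, 0],
  [40, -0.6, -0.1, 0.8, 0],
  [40, -0.6, -0.5, 0.8, 0],
  [40, 0, -0.8, 0.8, 0],
  [40, 0, -0.8, 0, 0],
  [40, 0, -0.8, 0, 0],
  [40, 0, -0.8, 0, 0],
  [40, 0, 0, 0, 0],
])

```text
clock: 14.12
position: [0.4269, -0.2742, 0.2252]
ee_rot: [3.137, 0.124, 0.002]
force: [-0.4, 0.8, 0.4]
width: 0.399
gripper_force: 0.0
```

```bash
sed -i 's/<.142)/<.15)/' m.py; python3 m.py; python3 - <<'E'
from h import *
im,d=imaging.get_image("top")
P=pts("top",d);c=np.array([.6185,-.024]);a=np.radians(4.8);B=np.array([[np.cos(a),-np.sin(a)],[np.sin(a),np.cos(a)]]);Q=P.copy();Q[...,:2]=(P[...,:2]-c)@B
for lo,hi in((.07,.09),(.058,.07)):
    m=(abs(Q[...,1])<.06)&(Q[...,2]>lo)&(Q[...,2]<hi)&(Q[...,0]>-.16)&(Q[...,0]<.17);q=Q[m]
    print("top",len(q),np.percentile(q[:,0],[1,5,50,95,99]),cv2.minAreaRect((q[:,:2]*1000).astype(np.float32)))
cv2.imwrite("pics/t9.png",cv2.resize(im[90:260,180:370,::-1],None,fx=3.5,fy=3.5,interpolation=cv2.INTER_CUBIC))
E
```

```text
tcp bed [-0.21184021 -0.23325945] [-0.40201369  0.78597854  0.39331082]
rim n 320 x pct [0.01105191 0.07438867 0.14174142] y [-0.05867935  0.05377124]
-0.04 0.1404810709889565
-0.02 0.14149072000770022
0 0.1410260856095722
0.02 0.1416191683909523
0.04 0.14071819547018313
top 254 [0.01170126 0.01200009 0.08762822 0.14158412 0.14447233] ((80.59989166259766, 2.6248741149902344), (138.1617431640625, 110.05105590820312), 0.26757678389549255)
top 163 [0.01159997 0.01216284 0.13907618 0.15161927 0.15254093] ((82.15215301513672, -0.4054832458496094), (141.39785766601562, 118.11805725097656), 0.25259554386138916)
```

View pics/t9.png

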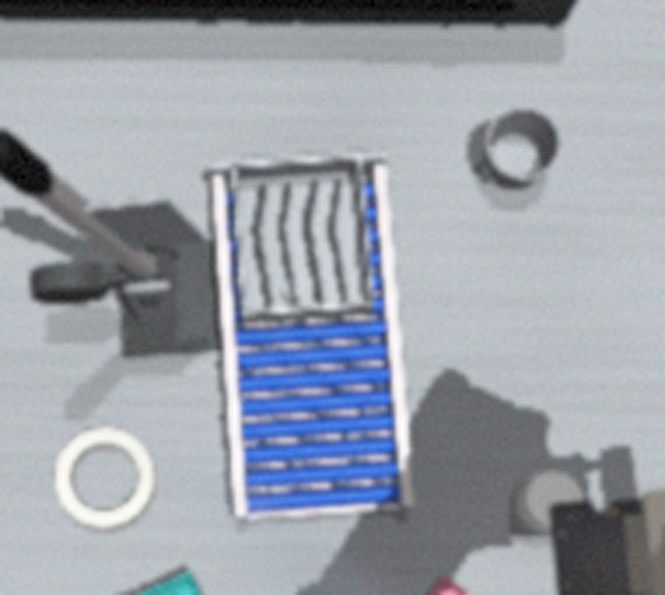

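The tray sits flush against the stop. Its rear edge is at 12 mm and the stop's far face at 152 mm in my bed frame, which match the nominal 15 and 155 with the same offset. The gate is still raised, the bystanders haven't moved, and the hand is clear.

```bash
python3 -c "
from cell import arm
print(arm.sign_off())"
```

```text
the job is handed in; nothing more can be done
None
```

The job is handed in: the gate stays raised by itself, the tray rests against the end stop, and the hand is clear of everything; I raised the gate by lightly gripping its rubber sleeve (15 N) and carrying it up to about 1.0 rad, not by pushing from underneath, because the tool could only point straight down.

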